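# Open the blue-lidded flux jar

### The arm

A 6-joint arm with a two-finger parallel gripper is mounted at the origin on the work surface. World frame = base frame: x ahead of the robot, y to its left, z up, the work surface at z = 0. Lengths are in m, angles in degrees, forces in N, time in s.
With the tool pointing down it reaches from about 0.25 to 0.725 m from the base axis. Payload 9.7 kg.
Tool frame: the origin (TCP) lies midway between the tips of the shut fingers; the grasp point (between the pads) lies bot.hold_point_z behind it (bot.hold_point_z is the distance from the TCP to the grasp point, in m); z points along the fingers, y is the line along which they close (so a half turn about z gives the same grasp; the last joint's range is limited). The gripper opens to 85 mm and grips with 20 to 120 N. Pads are 22 mm wide; open, the fingers measure 114 mm over their backs; the gripper's body (76 mm by 85 mm) begins 54 mm behind the grasp point. The pads swing forward as they close: fully open they stand 13 mm farther back than shut.
Start: joints at [-74.886, 4.979, 10.078, 95.1, 0, 90], TCP at [0.143, -0.531, 0.231] pointing down, gripper open.
Joint ranges: [-179.16, 179.16], [-48.56, 103.87], [-65.8, 70.77], [-126.05, 130.52], [-82.76, 87.17], [-180, 180]. Speed limits (degrees/s): [127.2, 127.2, 147.25, 180, 180, 180].

### API

Orientations are given as [roll, pitch, yaw] about the fixed x, y, z axes, in that order (R = Rz(yaw) Ry(pitch) Rx(roll)).
In Python, from workcell import bot, camera, camera_model, ticket gives the robot as it stands.
- The arm moves only by the tool send_rows, never from a script. Its argument "targets" is text: rows parted by semicolons, each of 5 numbers parted by spaces: the shift along the tool's x, y, z in mm, then the turn about the tool's z in degrees, then the closure in counts, from 0 (fully open) to 255 (shut). A call has 1 to 20 rows; each row is the pose to reach, as a shift and turn from the pose commanded when the call began, along the tool's axes at that moment; what a row does not reach only later rows make up. A row lasts 1/8 s, in which the tool goes at most 62.5 mm and 10.7 degrees, less where a joint would pass 70% of its speed; a pose out of reach is approached as far as the arm can. A call with a gripper value outside its range is refused whole. The fingers move at their own pace and stop on an object; "newtons" is the grip in N (left out, the last holds). Time passes only in rows, so rows that repeat a pose let the fingers close. It gives the time, the measured TCP pose, the force, the opening and the grip force at its end, in the units of the state.
- bot.get_obs(): the state, without advancing time (a new reading comes with each control period).
- camera(name): name is "scene" or "top" or "wrist"; returns the picture (400x640x3 uint8, blue, green, red); there is no depth.
- camera_model(name): a dict with "K" (3x3 intrinsics, pixels), "pose" (4x4, takes a point from camera to world coordinates); the wrist camera has in their place "T_tool_cam" (4x4, takes a point from camera to tool coordinates, whose origin is the TCP and whose axes are the flange's). Camera axes: x right, y down, z forward; pixel columns grow to the right and rows downward; lengths in m; the calibration is good to about 2 mm. A picture is of the moment at which its call begins: read the wrist's pose just before it. camera_model takes no time and is no camera call.
- ticket.job_done(): hands the job in; it is judged then, once.
The state is a dict: "time": time; "q": joint angles; "qd": joint speeds; "joint_efforts": joint torques, N m; "ee_pos": TCP position; "tcp_rot": TCP orientation; "wrist_force": force on the tool from outside, world axes, zero at the start; "torque": the same for the moment, N m; "opening": finger opening in m; "grasp_force": force on a finger pad.
Only numpy, scipy, OpenCV 4.12 (cv2) and the standard library are available. Lean on these libraries where they do the work, as an engineer would, in place of code of your own. Each camera call takes 0.05 s, during which the arm holds its last target. There are 200 camera calls.

### The job

Open the flux jar with the blue lid: unscrew the lid counter-clockwise until its thread is free, lift it off and set it down gently, right way up, in the middle of the pink foam pad. Do not drop it, and leave the jar with the yellow lid shut.

Things in the scene. Friction and masses are not known exactly. Their poses are not given: they have to be found in the camera images.
- lid_blue: Blue ribbed round screw lid, 52 mm across, 41 mm tall, about 60 g, upright on its jar. Origin: centre of its lower edge; z up, so its top is 41 mm higher. It turns easily by the rim. At most 220 degrees counter-clockwise from above frees it (more does no harm); the thread lifts it 20 mm per turn, 12 mm in all, so rise with it (2 mm of play). Let go half-way, it stays put.
- jar_blue: White plastic jar, 62 mm across, clamped in an 84 mm square metal holder fixed to the bench. Origin: centre of the holder's underside, on the bench; z up along the jar's axis. Shoulder at 60 mm, neck (43 mm across its threads) from 60 to 90 mm. The closed lid's lower edge is at 63 mm, its top at 104 mm; to come off, it must rise 30 mm in all.
- lid_yellow: Yellow lid of an identical second jar in the same kind of holder, elsewhere on the bench; same size and origin as the blue lid. To be left shut.
- pad: Pink foam pad, 150 x 150 x 8 mm, fixed flat on the bench, free of other things. Origin: centre of its underside; its top is 8 mm higher.
Mind the look-alikes: they are no part of the job. Of the things like the lid_blue, leave any that is brown, green or red; of the rest the larger one is meant.

How it is judged (in metres and radians):
At the end, for the whole second after the job is handed in: The blue lid rests at ease on the pink pad, right way up (within 10 degrees), its centre within 45 mm of the pad's centre; the yellow lid is still screwed on its jar (moved less than 6 mm) (horizontal distance between lid_blue and pad below 0.045 m and z of lid_blue in the frame of pad between 0.004 and 0.013 m and angle between lid_blue's own z axis and vertical below 0.17 rad and linear speed of lid_blue below 0.02 m/s and distance of lid_yellow from where it was at the start of the episode below 0.006 m); the robot touches nothing.
It fails at once if the yellow lid is loosened (moved more than 6 mm) (distance of lid_yellow from where it was at the start of the episode above 0.006 m).
It fails at once if the blue lid is dropped: let go more than 25 mm above the pad (horizontal distance between lid_blue and pad below 0.08 m and z of lid_blue in the frame of pad above 0.033 m and contact force between lid_blue and the fingers below 0.01 N).
It also fails if it takes over 48 s, if anything falls off the work surface, if the arm or the gripper's body presses on something with over 40 N, if the wrist force passes 120 N, or if a joint passes its speed limit or range.

## Working session

There is one attempt and no reset: what is moved stays moved. The work goes in short steps, Python scripts to look and compute and a tool call to move; the robot and the scene stay as the last step left them, time stands still between calls to the robot, and variables do not carry over. Pictures are saved under pics/ and viewed, at most 10 in all, crops included, and the job is handed in when it is done.

Besides the shell and the picture viewer there is one more tool, called after ">>>" by a JSON object that holds its "api" and its "payload", one argument or row to a line. send_rows: Moves the arm, as the interface text tells. Its arguments: {"type":"object","properties":{"targets":{"type":"string"},"newtons":{"type":"number"}},"required":["targets"]}

```bash
mkdir -p pics; python3 - <<'E'
from workcell import bot,camera,camera_model
import cv2,numpy as np
for n in("scene","top"):
    cv2.imwrite(f"pics/{n}0.png",camera(n)); m=camera_model(n); print(n,m["K"],np.round(m["pose"],3))
print(bot.hold_point_z,bot.get_obs(),camera_model("wrist"))
E
```

```text
scene [[393.43732908   0.         318.70707153]
 [  0.         393.43732908 196.03047341]
 [  0.           0.           1.        ]] [[ 0.127  0.564 -0.816  1.273]
 [ 0.992 -0.065  0.11  -0.106]
 [ 0.009 -0.823 -0.568  0.531]
 [ 0.     0.     0.     1.   ]]
top [[441.92716081   0.         313.94682587]
 [  0.         441.92716081 195.01237226]
 [  0.           0.           1.        ]] [[ 0.026 -0.995  0.101  0.506]
 [-0.999 -0.029 -0.029 -0.003]
 [ 0.032 -0.1   -0.994  0.955]
 [ 0.     0.     0.     1.   ]]
0.0187 {'time': 0.1, 'q': array([-7.48841225e+01,  5.00946862e+00,  1.00413945e+01,  9.50986382e+01,
       -3.89629627e-05,  9.00001106e+01]), 'qd': array([-0.01327273, -0.07641582,  0.0455855 ,  0.03097458,  0.02912441,
       -0.01667577]), 'joint_efforts': array([ 9.94629918e-04, -5.21562445e+01,  4.65652728e+01,  1.59850088e-02,
        1.18945101e-05,  1.23980851e-05]), 'ee_pos': array([ 0.14337687, -0.53079419,  0.23066087]), 'tcp_rot': array([-1.79933288e+02,  3.90916717e-05,  1.51157670e+01]), 'wrist_force': array([ 0.01194911, -0.45228764, -0.03078727]), 'torque': array([ 0.03661299,  0.05375683, -0.01033254]), 'grasp_force': 0.0, 'opening': 0.08535044816505322} {'K': array([[323.2904572 ,   0.        , 318.60214273],
       [  0.        , 323.2904572 , 198.91146407],
       [  0.        ,   0.        ,   1.        ]]), 'T_tool_cam': array([[-7.12096039e-04, -9.53840574e-01, -3.00312591e-01,
         7.56719613e-02],
       [ 9.99999746e-01, -6.74708530e-04, -2.28200514e-04,
        -1.15689683e-03],
       [ 1.50434427e-05, -3.00312677e-01,  9.53840813e-01,
        -1.43681796e-01],
       [ 0.00000000e+00,  0.00000000e+00,  0.00000000e+00,
         1.00000000e+00]])}
```

View pics/top0.png

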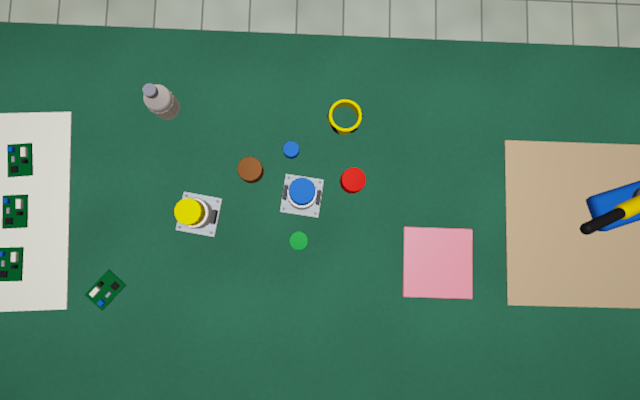

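View pics/scene0.png

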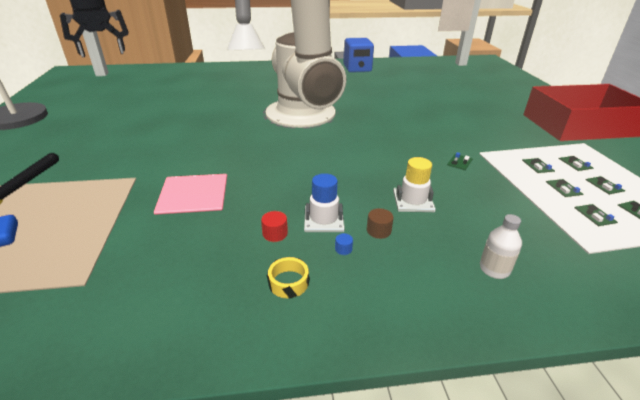

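Top view: the candidates for the lid are the blue one on its jar (302,191), small blue cap (291,149), green (299,240), red (353,180) and brown (250,169). I choose the larger blue one on the holder at (302,191). The yellow-lid jar is at (189,211) and the pad centre is about (438,263). I'll check with a crop and measure.

```bash
cat > h.py <<'E'
import numpy as np
from workcell import camera_model
def ray(n,uv,z,pose=None):
    m=camera_model(n); P=m["pose"] if pose is None else pose
    d=P[:3,:3]@np.linalg.solve(m["K"],[*uv,1.]); o=P[:3,3]
    return (o+d*(z-o[2])/d[2]).round(4)
E
python3 - <<'E'
import cv2,numpy as np
from h import *
t=cv2.imread("pics/top0.png"); s=cv2.imread("pics/scene0.png")
a=cv2.resize(t[130:260,240:370],None,fx=3.8,fy=3.8,interpolation=cv2.INTER_CUBIC)
b=cv2.resize(s[165:245,300:350],None,fx=6,fy=6,interpolation=cv2.INTER_CUBIC)
h=max(a.shape[0],b.shape[0]); im=np.hstack([cv2.copyMakeBorder(x,0,h-x.shape[0],0,0,cv2.BORDER_CONSTANT) for x in(a,b)])
print(im.shape); cv2.imwrite("pics/crop1.png",im)
hsv=cv2.cvtColor(t,cv2.COLOR_BGR2HSV)
def cen(lo,hi,box):
    m=cv2.inRange(hsv,lo,hi); k=np.zeros_like(m); x0,y0,x1,y1=box; k[y0:y1,x0:x1]=m[y0:y1,x0:x1]
    c=max(cv2.findContours(k,0,2)[0],key=cv2.contourArea); return cv2.minAreaRect(c),cv2.minEnclosingCircle(c)
for nm,lo,hi,box,z in(("blue",(100,120,60),(125,255,255),(270,165,335,225),.104),("pad",(150,60,100),(179,200,255),(390,215,490,310),.008),("yel",(22,150,100),(35,255,255),(160,190,235,240),.104)):
    r,c=cen(lo,hi,box); print(nm,r,c,ray("top",c[0],z),ray("top",r[0],z))
E
```

```text
(494, 794, 3)
blue ((301.5, 191.0), (26.0, 25.0), 90.0) ((301.5763244628906, 191.11831665039062), 13.369016647338867) [ 0.5998 -0.0034  0.104 ] [ 0.6    -0.0032  0.104 ]
pad ((437.5, 262.0), (69.0, 72.0), 0.0) ((437.5, 262.5), 48.81095886230469) [ 0.4652 -0.2988  0.008 ] [ 0.4663 -0.2988  0.008 ]
yel ((188.70001220703125, 211.6000213623047), (29.516094207763672, 26.385601043701172), 26.56505012512207) ((188.89999389648438, 211.5), 15.305660247802734) [0.5542 0.2108 0.104 ] [0.554  0.2112 0.104 ]
```

View pics/crop1.png

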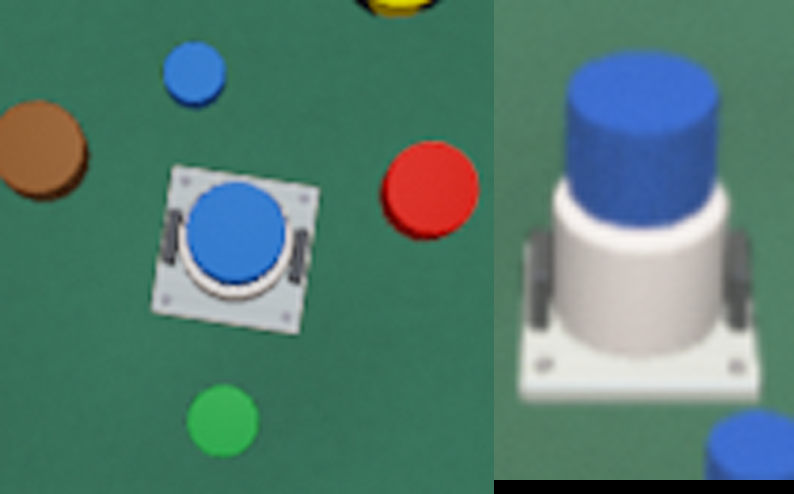

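The crop shows a large blue lid on a white jar in its metal holder, with the lid centre at crop pixel (236,232), which is full-image (302,191). That confirms the choice. Moving above it.

>>> {"api": "send_rows", "payload": {
  "targets": "578 -390 30 0 0;578 -390 30 0 0;578 -390 30 0 0;578 -390 30 0 0;578 -390 30 0 0;578 -390 30 0 0;578 -390 30 0 0;578 -390 30 0 0;578 -390 30 0 0;578 -390 30 0 0;578 -390 30 0 0;578 -390 30 0 0;578 -390 30 0 0;578 -390 30 0 0;578 -390 30 0 0;578 -390 30 0 0",
  "newtons": 30
}}

```text
time: 2.1
ee_pos: [0.5994, -0.0046, 0.2018]
tcp_rot: [180.0, -0.0, 15.0]
wrist_force: [0.0, 0.4, 0.3]
opening: 0.0851
grasp_force: 0.0
```

```bash
python3 - <<'E'
from workcell import bot,camera
from h import *
import cv2
from scipy.spatial.transform import Rotation as R
o=bot.get_obs(); im=camera("wrist"); cv2.imwrite("pics/w1.png",im)
print(o["time"],o["q"].round(2),o["ee_pos"].round(4),o["tcp_rot"].round(2))
T=np.eye(4);T[:3,:3]=R.from_euler("xyz",o["tcp_rot"],degrees=True).as_matrix();T[:3,3]=o["ee_pos"]
P=T@camera_model("wrist")["T_tool_cam"]
m=cv2.inRange(cv2.cvtColor(im,cv2.COLOR_BGR2HSV),(100,120,60),(125,255,255))
c=max(cv2.findContours(m,0,2)[0],key=cv2.contourArea);print(cv2.boundingRect(c))
# project circle model of lid top for the estimate
K=camera_model("wrist")["K"];Pi=np.linalg.inv(P)
for X in [(.600,-.0035,.104)]:
    p=Pi@np.array([*X,1]);print((K@p[:3]/p[2])[:2])
np.save("P1.npy",P)
E
```

```text
2.1 [ -0.44  11.32  13.87  92.51  -0.   164.52] [ 0.5994 -0.0046  0.2018] [ 1.7999e+02 -4.0000e-02  1.5040e+01]
(285, 156, 66, 72)
[318.94534957 197.5496265 ]
```

View pics/w1.png

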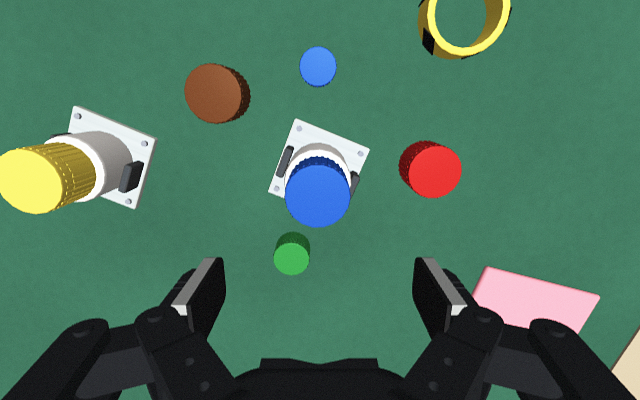

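The wrist view shows the lid's top disc centred at about (318,195), with 319,197.5 predicted, so the estimate is good to about 2 mm. The wrist is at 164° and turns with tool z, so one stroke of −235° fits. Next: descend and grip.

>>> {"api": "send_rows", "payload": {
  "targets": "1.5 -0.5 60 0 0;1.5 -0.5 100 0 0;1.5 -0.5 120 0 0;1.5 -0.5 130 0 0;1.5 -0.5 130 0 0;1.5 -0.5 130 0 0;1.5 -0.5 130 0 200;1.5 -0.5 130 0 255;1.5 -0.5 130 0 255;1.5 -0.5 130 0 255;1.5 -0.5 130 0 255;1.5 -0.5 130 0 255;1.5 -0.5 130 0 255;1.5 -0.5 130 0 255",
  "newtons": 30
}}

```text
time: 3.9
ee_pos: [0.6014, -0.0029, 0.0721]
tcp_rot: [180.0, -0.1, 15.1]
wrist_force: [-0.7, 0.6, 5.6]
opening: 0.0509
grasp_force: 31.1
```

>>> {"api": "send_rows", "payload": {
  "targets": "0 0 -0.5 -10 255;0 0 -1.1 -20 255;0 0 -1.7 -30 255;0 0 -2.2 -40 255;0 0 -2.8 -50 255;0 0 -3.3 -60 255;0 0 -3.9 -70 255;0 0 -4.4 -80 255;0 0 -5 -90 255;0 0 -5.6 -100 255;0 0 -5.6 -100 255"
}}

```text
time: 5.28
ee_pos: [0.601, -0.0029, 0.0767]
tcp_rot: [-180.0, -0.0, 115.0]
wrist_force: [0.2, 0.3, -0.7]
opening: 0.0513
grasp_force: 31.3
```

>>> {"api": "send_rows", "payload": {
  "targets": "0 0 -0.6 -10 255;0 0 -1.1 -20 255;0 0 -1.7 -30 255;0 0 -2.2 -40 255;0 0 -2.8 -50 255;0 0 -3.3 -60 255;0 0 -3.9 -70 255;0 0 -4.4 -80 255;0 0 -5 -90 255;0 0 -5.6 -100 255;0 0 -6.1 -110 255;0 0 -6.7 -120 255;0 0 -7 -130 255;0 0 -7 -140 255;0 0 -7 -140 255;0 0 -7 -140 255"
}}

```text
time: 7.28
ee_pos: [0.6011, -0.0029, 0.084]
tcp_rot: [-180.0, 0.0, -105.2]
wrist_force: [-0.6, 0.4, 2.1]
opening: 0.0517
grasp_force: 31.5
```

```bash
python3 - <<'E'
from workcell import bot,camera
import cv2,numpy as np
o=bot.get_obs();print(o["q"].round(1),o["torque"].round(2))
a=camera("scene")[120:260,240:400];a=cv2.resize(a,None,fx=3,fy=3,interpolation=cv2.INTER_CUBIC)
cv2.imwrite("pics/s1.png",a)
E
```

```text
[ -0.3  11.6   1.2  79.6   0.  -75.1] [ 0.06 -0.01 -0.01]
```

View pics/s1.png

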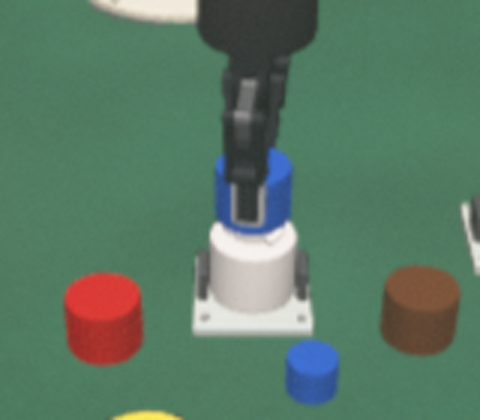

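The picture shows the lid (crop 253,195) raised clear of the shoulder with the thread showing, held by the pads. Lifting slowly.

>>> {"api": "send_rows", "payload": {
  "targets": "0 0 -2 0 255;0 0 -4 0 255;0 0 -8 0 255;0 0 -12 0 255;0 0 -16 0 255;0 0 -20 0 255;0 0 -20 0 255"
}}

```text
time: 8.2
ee_pos: [0.6013, -0.0029, 0.1044]
tcp_rot: [-180.0, 0.0, -104.9]
wrist_force: [-0.6, -0.4, -0.5]
opening: 0.051
grasp_force: 31.4
```

>>> {"api": "send_rows", "payload": {
  "targets": "0 0 -20 0 255;0 0 -45 0 255;0 0 -60 0 255;25 4 -60 0 255;60 10 -60 0 255;100 17 -60 0 255;140 23.5 -60 0 255;180 30 -60 0 255;220 37 -60 0 255;260 43.5 -60 0 255;295 49.5 -60 0 255;321 54 -60 0 255;321 54 -60 0 255;321 54 -60 0 255"
}}

```text
time: 9.95
ee_pos: [0.4665, -0.2989, 0.1637]
tcp_rot: [180.0, 0.0, -104.9]
wrist_force: [0.7, 0.3, -1.5]
opening: 0.0509
grasp_force: 31.4
```

```bash
python3 - <<'E'
from workcell import bot,camera
import cv2,numpy as np
a=camera("scene")[60:240,110:350];a=cv2.resize(a,None,fx=2.5,fy=2.5,interpolation=cv2.INTER_CUBIC)
cv2.imwrite("pics/s2.png",a)
E
```

```text
(no output)
```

View pics/s2.png

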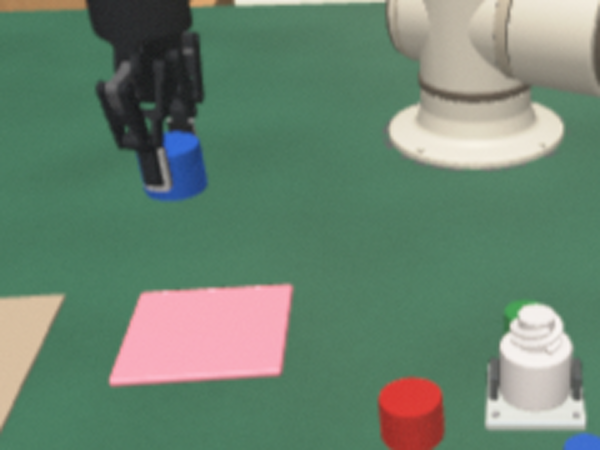

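The jar neck is bare at crop (535,320) and the lid is held upright at (175,165) over the pad. Lowering it.

>>> {"api": "send_rows", "payload": {
  "targets": "0 0 30 0 255;0 0 70 0 255;0 0 105 0 255;0 0 125 0 255;0 0 136 0 255;0 0 140 0 255;0 0 142 0 255;0 0 143 0 255;0 0 144 0 255;0 0 144 0 255;0 0 144 0 255"
}}

```text
time: 11.38
ee_pos: [0.4664, -0.2993, 0.02]
tcp_rot: [-180.0, -0.0, -104.9]
wrist_force: [-0.2, -0.4, 0.2]
opening: 0.0508
grasp_force: 31.4
```

>>> {"api": "send_rows", "payload": {
  "targets": "0 0 0.5 0 255;0 0 1 0 255;0 0 1.5 0 255;0 0 2 0 255;0 0 2.5 0 255;0 0 2.5 0 255;0 0 2.5 0 255"
}}

```text
time: 12.25
ee_pos: [0.4664, -0.2992, 0.0174]
tcp_rot: [-180.0, 0.0, -104.9]
wrist_force: [-1.1, -0.3, -1.0]
opening: 0.0508
grasp_force: 31.4
```

>>> {"api": "send_rows", "payload": {
  "targets": "0 0 0.5 0 255;0 0 0.5 0 255;0 0 1 0 255;0 0 1 0 255;0 0 1 0 255"
}}

```text
time: 12.88
ee_pos: [0.4665, -0.2992, 0.0171]
tcp_rot: [-180.0, -0.0, -104.9]
wrist_force: [-2.1, 1.8, 5.4]
opening: 0.0513
grasp_force: 32.0
```

Contact is felt (5.4 N up). Releasing, then going straight up.

>>> {"api": "send_rows", "payload": {
  "targets": "0 0 0 0 80;0 0 0 0 60;0 0 0 0 40;0 0 0 0 0;0 0 0 0 0;0 0 0 0 0;0 0 0 0 0;0 0 -5 0 0;0 0 -20 0 0;0 0 -50 0 0;0 0 -100 0 0;0 0 -150 0 0;0 0 -150 0 0;0 0 -150 0 0"
}}

```text
time: 14.62
ee_pos: [0.4664, -0.2992, 0.1667]
tcp_rot: [-180.0, -0.0, -104.9]
wrist_force: [-0.9, -0.3, -1.2]
opening: 0.086
grasp_force: 0.0
```

```bash
python3 - <<'E'
from workcell import bot,camera
import cv2,numpy as np
a=camera("scene")[60:240,110:450];a=cv2.resize(a,None,fx=2.3,fy=2.3,interpolation=cv2.INTER_CUBIC)
cv2.imwrite("pics/s3.png",a)
E
```

```text
(no output)
```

View pics/s3.png

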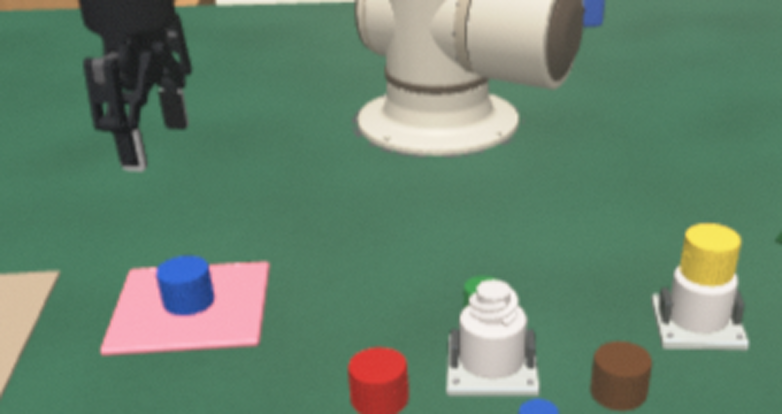

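The lid stands upright mid-pad at crop (186,290), the gripper is clear, and the yellow lid is still on at (711,255). Handing in.

```bash
python3 -c "
from workcell import ticket
print(ticket.job_done())"
```

```text
the job is handed in; nothing more can be done
None
```

The blue lid is unscrewed and standing upright in the middle of the pink pad, the yellow lid was left untouched, and the job is handed in at about 15 s of the 48 s; no verdict was shown.

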